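# Put the cutter away in its blade box and bar the hatch shut

### The job

Put the orange utility cutter away in the wooden blade box: lift the recessed hatch off its seat by its black handle and slide it fully aside in its channels without lifting it out of them, lay the cutter flat in the well, then slide the hatch back until it drops fully into its seat. Then lay the loose yellow bar centrally across the box's two forked supports, so that it rests in both forks above the hatch handle. Leave the cup, the ink bottle and the eraser where they stand.

Things in the scene. Friction and masses are not known exactly. Their poses are not given: they have to be found in the camera images.
- box: Fixed pale wooden box with brown rails, 190 mm (its x) by 242 mm (its y), z up; origin on the table under the centre of the well. A ledge round the well, 32 mm above the table, is the hatch's seat; its recess is 172 by 110 mm (x, y). Channel rails run along y on both x sides, 172 mm apart inside, tops 62 mm above the table; end stops as high stand at y = +55 and -171 mm.
- well (a point): Centre of the well's floor, 8 mm above the table; the well opening is 158 mm (box x) by 96 mm (box y), 24 mm deep up to the seat. Axes as the box.
- deck (a point): Point on the parking deck under the middle of the parked hatch, at box y = -113 mm. The deck is flat, 40 mm above the table (8 mm above the seat), from box y = -55 to -171 mm between the rails; the hatch lies wholly on it when its centre is at y = -107 to -119 mm.
- forks (a point): Point midway between the seats of the two dark steel forked supports, above the well's centre, 81 mm above the table (seat height). The supports stand on the rails 90 mm to either side along the box's x, each 10 mm thick in x; each fork is 32 mm wide in y between horns that end 98 mm above the table. Axes as the box.
- hatch_grip (a point): Centre of the hatch's black upright handle: 70 mm long (x), 12 mm thick (y), 36 mm high, on the middle of a loose plywood plate 166 (x) by 104 (y) by 10 mm, about 0.15 kg. Plate underside 28 mm, plate top 18 mm below this point. It starts seated over the well, axes as the box: this point then lies 60 mm above the table, 68 mm when parked on the deck.
- bar_mid (a point): Centre of the loose yellow retaining bar with black bands: 200 mm long (its x), 22 mm wide (y), 26 mm high (z), about 0.16 kg, lying on the table at the start. Laid in both forks, this point is 94 mm above the table and the bar passes 3 mm above the handle of the seated hatch.
- cutter_mid (a point): Middle of the orange utility cutter, 8 mm above its underside; 148 mm long (its y), 29 mm wide (x), 17 mm high, 0.07 kg, lying on the table at the start. It fits the well lengthwise along the box's x.
- cup: Small grey stoneware cup, 72 mm across, 50 mm high, origin under its centre; a bystander, loose.
- ink: Ink bottle with black dropper cap, 40 mm across, 70 mm high, origin under its centre; a bystander, loose.
- eraser: Blue and white eraser, 20 by 42 by 12 mm, origin under its centre; a bystander, loose.
- hatch: The hatch itself, origin at the centre of its plate's underside (see hatch_grip).
- bar: The bar itself, origin at the centre of its underside (see bar_mid).
- cutter: The cutter itself, origin at the middle of its underside (see cutter_mid).
There are look-alikes about, which are no part of the job. Of the things that look like the cutter, take the one that is farthest to the robot's left at the start.

How it is judged:
By the outcome, as a careful person would: the job done as asked, in the order asked, and still so for the second after the job is handed in, with the robot touching nothing.
It also fails if it takes over 72 s, if anything falls off the work surface, if the arm or the gripper's body presses on something with over 40 N, if the wrist force passes 120 N, or if a joint passes its speed limit or range.

### The arm

A 6-joint arm with a two-finger parallel gripper is mounted at the origin on a cart in front of the work surface, level with it; the furniture and walls round the work are solid. World frame = base frame: x ahead of the robot, y to its left, z up, the work surface at z = 0. Lengths are in m, angles in rad, forces in N, time in s.
With the tool pointing down it reaches from about 0.25 to 0.775 m from the base axis. Payload 4 kg.
Tool frame: the origin (TCP) lies midway between the tips of the shut fingers; the grasp point (between the pads) lies 19 mm behind it; z points along the fingers, x is the direction in which the jaws open and shut, and the axes are right-handed (so a half turn about z gives the same grasp; the last joint's range is limited). The gripper opens to 94 mm and grips with 3 to 60 N. Pads are 16 mm wide; open, the fingers measure 119 mm over their backs; the gripper's body (75 mm by 177 mm) begins 78 mm behind the grasp point.
Start: joints at [1.143, 0.087, 1.371, -0, 1.684, -0.103], TCP at [0.176, 0.521, 0.206] pointing down, gripper open.
Joint ranges: [-3.1, 3.1], [-0.76, 2.03], [0.27, 2.55], [-1.08, 4.22], [0.17, 2.65], [-2.57, 2.57]. Speed limits (rad/s): [2.79, 2.79, 3.14, 3.14, 3.14, 3.14].

### API

Orientations are given as a unit quaternion [w, x, y, z].
In Python, from rig import read_state, read_camera, get_calibration, hand_in, find_in gives the robot as it stands.
- The arm moves only by the tool play_rows, never from a script. Its argument "rows" is a list of rows, each a list of 5 numbers: the shift along the tool's x, y, z in m, then the turn about the tool's z in rad, then the gripper command: -1 is fully open, 1 is shut, values between are in proportion. A call has 1 to 8 rows; each row is the pose to reach, as a shift and turn from the pose commanded when the call began, along the tool's axes at that moment; what a row does not reach only later rows make up. A row lasts 1/10 s, in which the tool goes at most 50 mm and 8.59 degrees, less where a joint would pass 70% of its speed; a pose out of reach is approached as far as the arm can. A call with a gripper value outside its range is refused whole. The fingers move at their own pace and stop on an object; "newtons" is the grip in N (left out, the last holds). Time passes only in rows, so rows that repeat a pose let the fingers close. It gives the time, the measured TCP pose, the force and the opening at its end, in the units of the state.
- read_state(): the state, without advancing time (a new reading comes with each control period).
- read_camera(name): name is "side" or "top" or "wrist"; returns the picture (384x512x3 uint8, red, green, blue); there is no depth.
- get_calibration(name): a dict with "fov_y" (degrees; the focal length in pixels is half the picture's height over the tangent of half this angle, whatever the lens; pixels are square), "cx", "cy" (the principal point, pixels), "k1" (the pictures are not rectified: a ray, as slopes to the right and down, at radius r is drawn at 1 + k1 r^2 times it, then the intrinsics apply), "world_from_camera" (4x4, takes a point from camera to world coordinates). Camera axes: x right, y down, z forward; pixel columns grow to the right and rows downward; lengths in m; the calibration is good to about 2 mm. A picture is of the moment at which its call begins: read the wrist's pose just before it. get_calibration takes no time and is no camera call; for the wrist camera it gives the pose at the moment of the call.
- hand_in(): hands the job in, once; it reports no verdict.
Trained networks look in the newest picture that a camera, given by its name, has taken for a name from the list of things; names that differ only in an ending like _2 or _b are one class to them, and where a whole thing is asked for, a point or a joint stands for the part that bears it (a point fixed in the world has none). Each returns a list of dicts, best first, with "p" (0 to 1); they miss things now and then, are a little off and sometimes report something else, mostly with a low value. They report only what shows in the picture. A call takes as long as a camera call. They do not tell look-alikes from the thing itself.
- find_in(camera, target): "box" ([left, top, right, bottom] in pixels, round what is visible of it).
The state is a dict: "time_s": time; "joint_pos": joint angles; "joint_velocities": joint speeds; "joint_efforts": joint torques, N m; "position": TCP position; "tool_rot": TCP orientation; "contact_force": force on the tool from outside, world axes, zero at the start; "torque": the same for the moment, N m; "opening": finger opening in m.
Only numpy, scipy, OpenCV 4.12 (cv2) and the standard library are available. Lean on these libraries where they do the work, as an engineer would, in place of code of your own. Each camera call takes 0.05 s, during which the arm holds its last target. There are 200 camera calls.

## Working session

There is one attempt and no reset: what is moved stays moved. The work goes in short steps, Python scripts to look and compute and a tool call to move; the robot and the scene stay as the last step left them, time stands still between calls to the robot, and variables do not carry over. Pictures are saved under pics/ and viewed, about 8 in all and at most 12, crops included, and the job is handed in when it is done.

Besides the shell and the picture viewer there is one more tool, called after "Emit:" as name(argument=value, ...) on one line, values as JSON. play_rows: Moves the arm, as the interface text tells. Its arguments: {"type":"object","properties":{"rows":{"type":"array"},"newtons":{"type":"number"}},"required":["rows"]}

```bash
ls; mkdir -p pics
cat > h.py <<'E'
import numpy as np,cv2
from rig import *
def snap(n,f):
    c=get_calibration(n);im=read_camera(n);cv2.imwrite('pics/'+f,im[:,:,::-1]);return im,c
def K(c):
    f=192/np.tan(np.radians(c['fov_y'])/2);return f
def ray(c,u,v):
    f=K(c);d=np.array([(u-c['cx'])/f,(v-c['cy'])/f]);p=d.copy()
    for _ in range(20):p=d/(1+c['k1']*(p@p))
    T=np.array(c['world_from_camera']);return T[:3,3],T[:3,:3]@np.array([p[0],p[1],1])
def at(c,u,v,z):
    o,d=ray(c,u,v);return (o+d*(z-o[2])/d[2])
def proj(c,P):
    T=np.array(c['world_from_camera']);q=T[:3,:3].T@(np.array(P)-T[:3,3]);s=q[:2]/q[2];s=s*(1+c['k1']*(s@s))
    return s*K(c)+[c['cx'],c['cy']]
E
python3 - <<'E'
from h import *
for n in ['top','side']:
    im,c=snap(n,n+'0.png');print(n,{k:np.round(v,3).tolist() for k,v in c.items()})
    for t in ['cutter','box','bar','hatch','hatch_grip','cup','ink','eraser']:
        print(t,[(np.round(d['box']).tolist(),round(d['p'],2)) for d in find_in(n,t)][:4])
a=cv2.imread('pics/top0.png');cv2.imwrite('pics/top0b.png',cv2.resize(a,(800,600),interpolation=cv2.INTER_CUBIC))
print(read_state())
E
```

```text
pics
top {'fov_y': 51.125, 'cx': 259.916, 'cy': 183.335, 'k1': -0.006, 'world_from_camera': [[-0.023, -0.981, 0.194, 0.31], [-0.999, 0.027, 0.02, -0.061], [-0.025, -0.194, -0.981, 1.407], [0.0, 0.0, 0.0, 1.0]]}
cutter [([371.0, 169.0, 399.0, 200.0], 0.7), ([319.0, 169.0, 357.0, 185.0], 0.66), ([212.0, 160.0, 290.0, 224.0], 0.56)]
box [([213.0, 161.0, 286.0, 223.0], 0.75)]
bar [([145.0, 183.0, 155.0, 243.0], 0.61)]
hatch [([219.0, 171.0, 250.0, 220.0], 0.97), ([142.0, 183.0, 156.0, 242.0], 0.58)]
hatch_grip [([219.0, 172.0, 249.0, 218.0], 0.8)]
cup [([167.0, 140.0, 190.0, 160.0], 0.54)]
ink []
eraser [([175.0, 241.0, 191.0, 247.0], 0.52)]
side {'fov_y': 57.353, 'cx': 253.063, 'cy': 188.227, 'k1': -0.07, 'world_from_camera': [[-1.0, -0.007, 0.007, 0.563], [-0.009, 0.469, -0.883, 0.878], [0.003, -0.883, -0.469, 0.568], [0.0, 0.0, 0.0, 1.0]]}
cutter [([234.0, 161.0, 248.0, 181.0], 0.66), ([243.0, 151.0, 265.0, 160.0], 0.46)]
box [([229.0, 183.0, 299.0, 247.0], 0.71)]
bar [([242.0, 296.0, 340.0, 321.0], 0.8)]
hatch [([231.0, 207.0, 292.0, 226.0], 0.65)]
hatch_grip [([231.0, 206.0, 293.0, 224.0], 0.74)]
cup [([178.0, 251.0, 211.0, 284.0], 0.59)]
ink [([205.0, 178.0, 218.0, 197.0], 0.78)]
eraser []
{'time_s': 0.9, 'joint_pos': array([ 1.14292951e+00,  8.71779833e-02,  1.37066242e+00, -9.51083964e-06,
        1.68357602e+00, -1.03128710e-01]), 'joint_velocities': array([ 0.00062106,  0.00090607,  0.00056661,  0.00116863,  0.00019002,
       -0.0007145 ]), 'joint_efforts': array([ 2.07628276e-03, -3.40017557e+01, -3.02606893e+01,  7.18134781e-02,
        2.33190326e-02, -7.35401244e-06]), 'position': array([0.17552253, 0.52128294, 0.20553701]), 'tool_rot': array([-3.96737312e-05,  8.12115015e-01,  5.83497382e-01,  7.88189342e-05]), 'contact_force': array([-0.22428056, -0.05326127,  0.60646585]), 'torque': array([-0.00286175,  0.0039273 ,  0.02952091]), 'opening': 0.09374937573220588}
```

View pics/top0b.png

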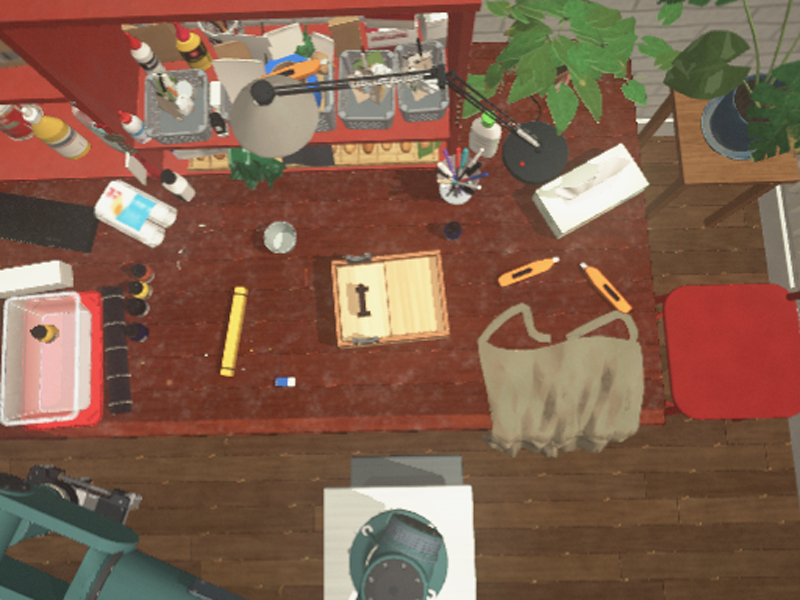

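View pics/side0.png

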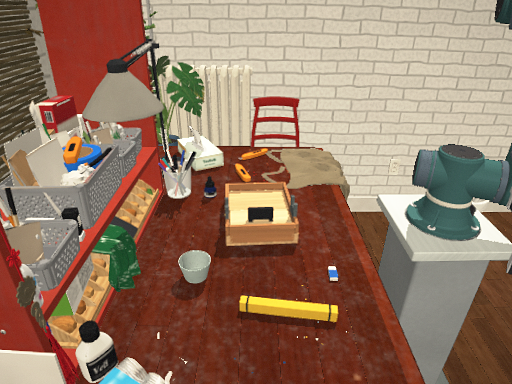

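Top view at 800×600: the box is at (390,298), the bar at (233,331), the cup at (280,237), the ink at (453,230) and the eraser at (285,382). Things that could pass for the cutter (raw pixels): an orange cutter at (337,174), another at (388,184), and an orange tool in the shelf bin at (187,43), which isn't on the table. The leftmost one lying on the table is (337,174).

Run:
```python
from h import *
im=cv2.imread('pics/top0.png');c=get_calibration('top')
hsv=cv2.cvtColor(im,cv2.COLOR_BGR2HSV)
def seg(lo,hi,roi,z):
    m=cv2.inRange(hsv,lo,hi);k=np.zeros_like(m);x0,y0,x1,y1=roi;k[y0:y1,x0:x1]=m[y0:y1,x0:x1]
    n,l,s,ce=cv2.connectedComponentsWithStats(k)
    i=1+np.argmax(s[1:,4]);ys,xs=np.where(l==i)
    P=np.array([at(c,x,y,z)[:2] for x,y in zip(xs,ys)]).astype(np.float32)
    r=cv2.minAreaRect(P);print(s[i].tolist(),r);print(cv2.boxPoints(r).round(3).tolist())
print('cut');seg((8,120,120),(22,255,255),(310,160,362,190),.012)
print('cut2');seg((8,120,120),(22,255,255),(365,160,410,205),.012)
print('bar');seg((22,120,120),(35,255,255),(135,175,165,250),.026)
seg((8,40,120),(28,200,255),(205,155,295,228),.06)
a=im[150:250,130:300];a=cv2.resize(a,None,fx=4.7,fy=4.7,interpolation=cv2.INTER_CUBIC)
b=im[155:205,305:410];b=cv2.resize(b,(799,380),interpolation=cv2.INTER_CUBIC)[:125*3]
cv2.imwrite('pics/c1.png',a);print(a.shape)
b=im[155:230,205:360];cv2.imwrite('pics/c2.png',cv2.resize(b,None,fx=5.1,fy=5.1,interpolation=cv2.INTER_CUBIC))
```

```text
cut
[318, 163, 37, 21, 354] ((0.6055705547332764, -0.30989861488342285), (0.060485538095235825, 0.13681069016456604), 25.260555267333984)
[[0.5490000247955322, -0.26100000739097595], [0.6069999933242798, -0.38499999046325684], [0.6620000004768372, -0.35899999737739563], [0.6039999723434448, -0.23499999940395355]]
cut2
[365, 160, 40, 41, 536] ((0.6070935726165771, -0.49203354120254517), (0.18638615310192108, 0.09493812173604965), 37.528656005859375)
[[0.5040000081062317, -0.5109999775886536], [0.5619999766349792, -0.5860000252723694], [0.7099999785423279, -0.4729999899864197], [0.6520000100135803, -0.39800000190734863]]
bar
[142, 189, 14, 46, 286] ((0.49577564001083374, 0.35743457078933716), (0.022562479600310326, 0.16049419343471527), 82.12924194335938)
[[0.41499999165534973, 0.3569999933242798], [0.5740000009536743, 0.33500000834465027], [0.5770000219345093, 0.3580000102519989], [0.4180000126361847, 0.3799999952316284]]
[212, 155, 80, 73, 4271] ((0.5536723136901855, -0.00462755560874939), (0.2502037286758423, 0.26984846591949463), 0.49296271800994873)
[[0.4269999861717224, 0.1289999932050705], [0.4300000071525574, -0.14100000262260437], [0.6800000071525574, -0.1379999965429306], [0.6779999732971191, 0.13099999725818634]]
(470, 799, 3)
```

View pics/c2.png

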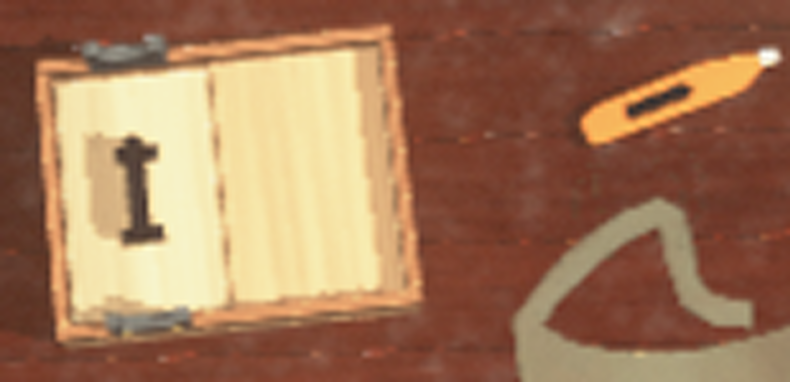

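The close crop shows the orange cutter with its white-tipped blade end at (768,57) in the crop and its blunt end at (590,130). The box's top corners are about (37,62), (388,27), (422,298) and (60,335). The hatch sits on the left, with its handle at (140,190).

```bash
cat >> h.py <<'E'
from scipy.optimize import least_squares
def fitbox(obs,x0=(.55,.0,0)):
    # obs: list of (c,(u,v),(bx,by,bz))
    def W(p,b):
        C,S=np.cos(p[2]),np.sin(p[2]);return [p[0]+C*b[0]-S*b[1],p[1]+S*b[0]+C*b[1],b[2]]
    r=least_squares(lambda p:np.concatenate([proj(c,W(p,b))-uv for c,uv,b in obs]),x0,loss='soft_l1')
    return r.x,r.fun.reshape(-1,2)
def totool(P,s=None):
    from scipy.spatial.transform import Rotation as R
    s=s or read_state();q=s['tool_rot'];M=R.from_quat([q[1],q[2],q[3],q[0]]).as_matrix()
    return M.T@(np.array(P)-s['position']),M
E
python3 - <<'E'
from h import *
c=get_calibration('top');f=lambda u,v:np.array([205+u/5.1-.4,155+v/5.1-.4])
obs=[(c,f(37,62),(.095,.063,.062)),(c,f(388,27),(.095,-.179,.062)),(c,f(422,296),(-.095,-.179,.062)),
(c,f(127,150),(.035,0,.078)),(c,f(143,237),(-.035,0,.078)),(c,f(210,70),(.083,-.052,.042)),(c,f(230,303),(-.083,-.052,.042))]
p,r=fitbox(obs);print(p,r.round(1).tolist())
for n,(u,v) in dict(tip=(768,57),butt=(588,132)).items():print(n,at(c,*f(u,v),.009))
s=read_state();w=get_calibration('wrist');T=np.array(w['world_from_camera']);t,M=totool(T[:3,3]);print('cam in tool',t,(M.T@T[:3,:3]).round(3).tolist(),w['fov_y'],M.round(3).tolist(),s['position'])
E
```

```text
[0.54990376 0.06220607 0.08426784] [[-0.6, 0.2], [0.2, -0.7], [0.2, 1.0], [1.0, -3.1], [-0.2, 0.2], [-0.7, -0.3], [0.2, 1.0]]
tip [ 0.64159596 -0.37367291  0.009     ]
butt [ 0.59169379 -0.24557592  0.009     ]
cam in tool [ 1.56739493e-04 -6.92287183e-02 -1.80163277e-01] [[1.0, -0.001, -0.001], [0.001, 0.972, 0.236], [0.001, -0.236, 0.972]] 68.73985686535326 [[0.319, 0.948, 0.0], [0.948, -0.319, 0.0], [0.0, 0.0, -1.0]] [0.17552253 0.52128294 0.20553701]
```

```bash
cat >> h.py <<'E'
def go(P,az):
    s=read_state();t,M=totool(P,s);a=np.arctan2(M[1,0],M[0,0]);d=a-az;d=(d+np.pi/2)%np.pi-np.pi/2
    print('shift',t.round(4),'turn',round(d,4),'| pos',s['position'].round(4),'az',round(np.degrees(a),2),'F',s['contact_force'].round(1),'t',s['time_s'],'op',round(s['opening'],4))
def bw(p,b):
    C,S=np.cos(p[2]),np.sin(p[2]);return np.array([p[0]+C*b[0]-S*b[1],p[1]+S*b[0]+C*b[1],b[2]])
E
python3 - <<'E'
from h import *
go([.535,.061,.25],np.pi/2+.084)
E
```

```text
shift [-0.3215  0.4875 -0.0445] turn -0.4087 | pos [0.1755 0.5213 0.2055] az 71.39 F [-0.2 -0.1  0.6] t 0.9 op 0.0937
```

Emit:
play_rows(rows=[[-0.322,0.488,-0.0445,-0.409,0],[-0.322,0.488,-0.0445,-0.409,0],[-0.322,0.488,-0.0445,-0.409,0],[-0.322,0.488,-0.0445,-0.409,0],[-0.322,0.488,-0.0445,-0.409,0],[-0.322,0.488,-0.0445,-0.409,0],[-0.322,0.488,-0.0445,-0.409,0],[-0.322,0.488,-0.0445,-0.409,0]])

```text
time_s: 1.7
position: [0.4162, 0.2126, 0.2357]
tool_rot: [0.0, 0.677, 0.736, 0.001]
contact_force: [0.0, 0.7, 0.3]
opening: 0.0467
```

Run:
```python
from h import *
go([.535,.061,.25],np.pi/2+.084)
```

```text
shift [-0.1611  0.1056 -0.0143] turn 0.0003 | pos [0.4162 0.2126 0.2357] az 94.83 F [0.  0.7 0.3] t 1.7 op 0.0467
```

Emit:
play_rows(rows=[[-0.155,0.1,-0.0143,0,0],[-0.155,0.1,-0.0143,0,0],[-0.155,0.1,-0.0143,0,0],[-0.155,0.1,-0.0143,0,0],[-0.155,0.1,-0.0143,0,0],[-0.155,0.1,-0.0143,0,0]])

```text
time_s: 2.3
position: [0.528, 0.068, 0.2491]
tool_rot: [-0.001, 0.677, 0.736, -0.0]
contact_force: [0.2, -0.6, 0.3]
opening: 0.0472
```

Run:
```python
from h import *
go([.535,.061,.25],np.pi/2+.084)
im,c=snap('wrist','w1.png');import json
json.dump({k:np.array(v).tolist() for k,v in c.items()},open('w1.json','w'))
p=[.55,.062,.084];a=im[:,:,::-1].copy()
for b in [(.035,0,.078),(-.035,0,.078),(.095,.063,.062),(-.095,.063,.062),(.095,-.179,.062),(-.095,-.179,.062)]:
    q=proj(c,bw(p,b));print(b,q.round(1));cv2.drawMarker(a,tuple(int(x) for x in q.round()),(255,0,255),0,8)
cv2.imwrite('pics/w1b.png',cv2.resize(a,(800,600)))
```

```text
shift [-0.0075  0.0064 -0.0009] turn -0.0014 | pos [0.528  0.068  0.2491] az 94.74 F [ 0.2 -0.6  0.3] t 2.3 op 0.0472
(0.035, 0, 0.078) [249.6 222.2]
(-0.035, 0, 0.078) [249.2 169.7]
(0.095, 0.063, 0.062) [294.3 258.1]
(-0.095, 0.063, 0.062) [298.8 120.8]
(0.095, -0.179, 0.062) [124.9 258.4]
(-0.095, -0.179, 0.062) [108.2 121.3]
```

View pics/w1b.png

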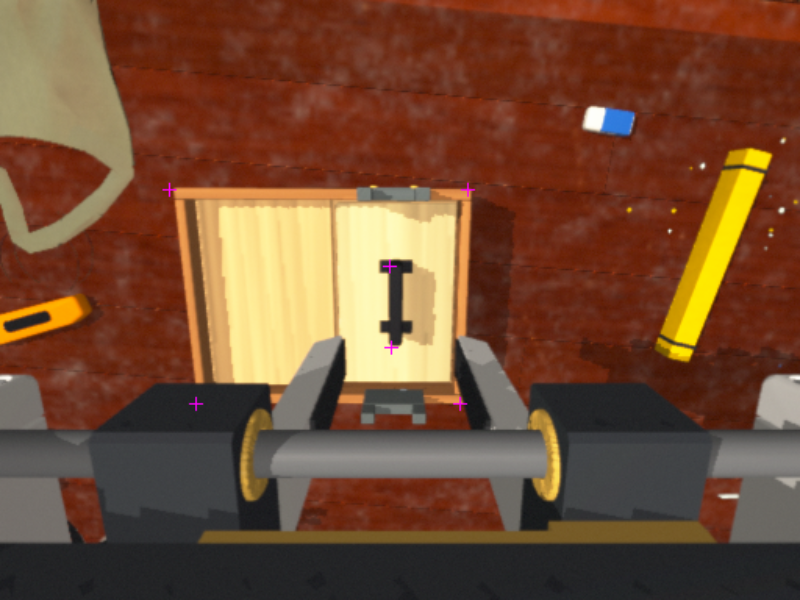

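The wrist view at 800×600 shows the handle from (396,262) to (396,345). The box's near top corners are at (176,189) and (470,189). The bar runs from (750,153) to (675,352), and the eraser is at (609,121).

Run:
```python
from h import *
import json
w=json.load(open('w1.json'));g=lambda u,v:np.array([u,v])/1.5625-.18
ow=[(w,g(396,262),(-.035,0,.078)),(w,g(396,345),(.035,0,.078)),(w,g(176,189),(-.095,-.179,.062)),(w,g(470,189),(-.095,.063,.062)),(w,g(457,200),(-.086,.055,.062))]
c=get_calibration('top');f=lambda u,v:np.array([205+u/5.1-.4,155+v/5.1-.4])
ot=[(c,f(37,62),(.095,.063,.062)),(c,f(388,27),(.095,-.179,.062)),(c,f(422,296),(-.095,-.179,.062)),
(c,f(143,237),(-.035,0,.078)),(c,f(210,70),(.083,-.052,.042)),(c,f(230,303),(-.083,-.052,.042))]
for o in [ow,ow+ot]:
    p,r=fitbox(o);print(p,r.round(1).tolist())
print('handle mid',at(w,*g(396,303.5),.078))
im=cv2.imread('pics/w1.png');hsv=cv2.cvtColor(im,cv2.COLOR_BGR2HSV);m=cv2.inRange(hsv,(22,150,60),(34,255,255));m[:,:400]=0;m=cv2.morphologyEx(m,cv2.MORPH_CLOSE,np.ones((7,7)))
n,l,s,ce=cv2.connectedComponentsWithStats(m);i=1+np.argmax(s[1:,4]);ys,xs=np.where(l==i)
for z in (.013,.026):
    P=np.array([at(w,x,y,z)[:2] for x,y in zip(xs,ys)]).astype(np.float32);r=cv2.minAreaRect(P);print(r,cv2.boxPoints(r).round(3).tolist())
p=ow and fitbox(ow+ot)[0]
go(bw(p,(0,0,.12)),np.pi/2+p[2])
```

```text
[0.54864903 0.06610155 0.08661995] [[-0.8, 1.4], [-0.4, 0.9], [-1.2, 0.1], [1.3, -1.0], [3.1, -0.7]]
[0.54913673 0.06461127 0.08390079] [[-1.9, 1.7], [-1.6, 1.1], [-2.2, -0.0], [0.3, -0.6], [2.1, -0.3], [-1.3, 0.4], [-0.5, -0.4], [-0.6, 1.3], [-0.9, 0.4], [-1.4, -0.1], [-0.5, 1.2]]
handle mid [0.54627839 0.06667677 0.078     ]
((0.4941592514514923, 0.3622943162918091), (0.03812265023589134, 0.20495165884494781), 81.84009552001953) [[0.38999998569488525, 0.3580000102519989], [0.5929999947547913, 0.32899999618530273], [0.5979999899864197, 0.367000013589859], [0.39500001072883606, 0.3959999978542328]]
((0.49307018518447876, 0.3529433012008667), (0.03693234547972679, 0.1985524594783783), 81.84009552001953) [[0.3919999897480011, 0.3490000069141388], [0.5889999866485596, 0.32100000977516174], [0.593999981880188, 0.3569999933242798], [0.3970000147819519, 0.38499999046325684]]
shift [-0.006   0.0212  0.1293] turn 0.0003 | pos [0.5276 0.0688 0.2493] az 94.83 F [-0.7  0.1 -0. ] t 2.35 op 0.047
```

Emit:
play_rows(rows=[[-0.004,0.02,0.05,0,0],[-0.004,0.02,0.1,0,0],[-0.004,0.02,0.14,0,0],[-0.004,0.02,0.17,0,0],[-0.004,0.02,0.19,0,0],[-0.004,0.02,0.199,0,0],[-0.004,0.02,0.199,0,0.9],[-0.004,0.02,0.199,0,0.9]], newtons=12)

```text
time_s: 3.15
position: [0.5489, 0.0668, 0.052]
tool_rot: [0.001, 0.676, 0.737, 0.001]
contact_force: [0.3, 0.4, -0.0]
opening: 0.0345
```

Emit:
play_rows(rows=[[0,0,0,0,1],[0,0,0,0,1],[0,0,0,0,1]], newtons=25)

```text
time_s: 3.45
position: [0.549, 0.066, 0.0516]
tool_rot: [0.001, 0.677, 0.736, 0.001]
contact_force: [0.7, -0.7, 2.1]
opening: 0.0119
```

Run:
```python
from h import *
p=[.5486,.0655,.085]
go(bw(p,(0,0,.06)),np.pi/2+p[2])
```

```text
shift [-0.0005 -0.0004 -0.0084] turn -0.0009 | pos [0.549  0.066  0.0516] az 94.82 F [ 0.7 -0.7  2.1] t 3.45 op 0.0119
```

Emit:
play_rows(rows=[[0,0,-0.005,0,1],[0,0,-0.0115,0,1],[0,0,-0.0115,0,1],[-0.02,0,-0.0115,0,1],[-0.045,0,-0.0115,0,1],[-0.07,0,-0.0115,0,1],[-0.095,0,-0.0115,0,1],[-0.113,0,-0.0115,0,1]])

```text
time_s: 4.25
position: [0.5577, -0.0481, 0.0619]
tool_rot: [0.0, 0.677, 0.736, -0.0]
contact_force: [0.2, 0.4, -2.4]
opening: 0.0117
```

Run:
```python
from h import *
p=[.5486,.0655,.085]
go(bw(p,(0,-.113,.0596)),np.pi/2+p[2])
```

```text
shift [0.0009 0.0006 0.0023] turn -0.0017 | pos [ 0.5577 -0.0481  0.0619] az 94.77 F [ 0.2  0.4 -2.4] t 4.25 op 0.0117
```

Emit:
play_rows(rows=[[0,0,0.002,0,1],[0,0,0.003,0,1],[0,0,0.003,0,1],[0,0,0.003,0,0.2],[0,0,0.003,0,0],[0,0,-0.03,0,0],[0,0,-0.08,0,0],[0,0,-0.13,0,0]])

```text
time_s: 5.05
position: [0.5567, -0.0455, 0.1921]
tool_rot: [-0.002, 0.676, 0.737, -0.001]
contact_force: [0.7, -0.7, 0.2]
opening: 0.0461
```

Run:
```python
from h import *
t=np.array([.6416,-.3737]);b=np.array([.5917,-.2456]);m=(t+b)/2;d=t-b;print(m,np.linalg.norm(d),np.degrees(np.arctan2(d[1],d[0])))
go([m[0]-.01,m[1],.2],np.arctan2(d[1],d[0])+np.pi/2)
im,c=snap('wrist','w2.png')
```

```text
[ 0.61665 -0.30965] 0.13747588879509012 -68.71712521859233
shift [-0.2675  0.0272 -0.0084] turn 1.2847 | pos [ 0.5567 -0.0455  0.1921] az 94.89 F [ 0.7 -0.7  0.2] t 5.05 op 0.0461
```

Emit:
play_rows(rows=[[-0.268,0.027,-0.008,1.285,-0.4],[-0.268,0.027,-0.008,1.285,-0.4],[-0.268,0.027,-0.008,1.285,-0.4],[-0.268,0.027,-0.008,1.285,-0.4],[-0.268,0.027,-0.008,1.285,-0.4],[-0.268,0.027,-0.008,1.285,-0.4],[-0.268,0.027,-0.008,1.285,-0.4],[-0.268,0.027,-0.008,1.285,-0.4]])

```text
time_s: 5.9
position: [0.6072, -0.3118, 0.1986]
tool_rot: [-0.001, 0.975, 0.222, -0.0]
contact_force: [0.5, 0.3, 0.8]
opening: 0.0658
```

Emit:
play_rows(rows=[[0,0,0,0.085,-0.4],[0,0,0,0.085,-0.4],[0,0,0,0.085,-0.4]])

```text
time_s: 6.2
position: [0.6073, -0.3107, 0.1994]
tool_rot: [-0.0, 0.983, 0.185, -0.0]
contact_force: [0.3, 0.8, -0.5]
opening: 0.0657
```

Run:
```python
from h import *
go([.6166,-.3097,.2],np.radians(21.3))
im,c=snap('wrist','w3.png')
cv2.imwrite('pics/w3b.png',cv2.resize(im[:,:,::-1],(800,600)))
hsv=cv2.cvtColor(im,cv2.COLOR_RGB2HSV);m=cv2.inRange(hsv,(9,190,150),(22,255,255));m[300:]=0
n,l,s,ce=cv2.connectedComponentsWithStats(m)
for i in range(1,n):
  if s[i,4]>150:
    ys,xs=np.where(l==i);P=np.array([at(c,x,y,.012)[:2] for x,y in zip(xs,ys)]).astype(np.float32);r=cv2.minAreaRect(P);print(s[i].tolist(),r,cv2.boxPoints(r).round(3).tolist())
```

```text
shift [ 0.009   0.0024 -0.0006] turn 0.0008 | pos [ 0.6073 -0.3107  0.1994] az 21.35 F [ 0.3  0.8 -0.5] t 6.2 op 0.0657
[255, 121, 21, 101, 191] ((0.6215401887893677, -0.29727497696876526), (0.024020355194807053, 0.1346154510974884), 28.509492874145508) [[0.5789999961853027, -0.24400000274181366], [0.6430000066757202, -0.3619999885559082], [0.6639999747276306, -0.35100001096725464], [0.6000000238418579, -0.23199999332427979]]
[193, 256, 41, 19, 186] ((0.5953099131584167, -0.4518134593963623), (0.05771975964307785, 0.028591128066182137), 19.255077362060547) [[0.5630000233650208, -0.4480000138282776], [0.5730000138282776, -0.4749999940395355], [0.6269999742507935, -0.4560000002384186], [0.6179999709129333, -0.42899999022483826]]
```

View pics/w3b.png

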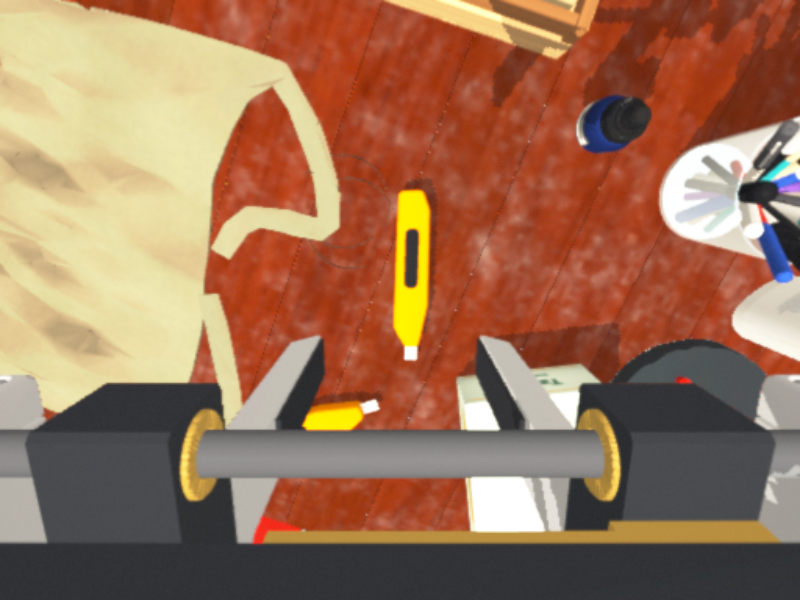

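The wrist view shows the chosen cutter upright in the picture, with its blunt end at (413,190) and its white tip at (411,358). The ink bottle is at (612,123), the tissue box starts at (460,370), and the other cutter's tip is at (370,406).

Run:
```python
from h import *
c=get_calibration('wrist');g=lambda u,v:(u/1.5625-.18,v/1.5625-.18)
b=at(c,*g(413.5,190),.014)[:2];t=at(c,*g(411,358),.007)[:2];print(b,t)
L=at(c,*g(395,270),.012)[:2];R=at(c,*g(429,270),.012)[:2];print('sides',L,R,(L+R)/2)
d=t-b;print(np.linalg.norm(d),np.degrees(np.arctan2(d[1],d[0])));m=(b+t)/2;print(m)
go([*m,.1],np.arctan2(d[1],d[0])+np.pi/2)
T=get_calibration('top')
for u,v,z in [(533,200,.08),(555,238,.08),(505,150,.02),(453,230,.06)]:print(at(T,u*.64,v*.64,z))
```

```text
[ 0.59048925 -0.23961791] [ 0.64291507 -0.37698483]
sides [ 0.60022991 -0.30642029] [ 0.62710874 -0.29595978] [ 0.61366932 -0.30119003]
0.14703108410572358 -69.11074221943707
[ 0.61670216 -0.30830137]
shift [0.0097 0.0011 0.0996] turn 0.0076 | pos [ 0.6073 -0.3108  0.1996] az 21.33 F [-0.1  1.   0.4] t 6.25 op 0.0658
[ 0.75994707 -0.3187887   0.08      ]
[ 0.6717977  -0.36108369  0.08      ]
[ 0.90522362 -0.27271576  0.02      ]
[ 0.70239326 -0.14110964  0.06      ]
```

Emit:
play_rows(rows=[[0.01,0.001,0.05,0.008,-0.3],[0.01,0.001,0.1,0.008,-0.3],[0.01,0.001,0.14,0.008,-0.3],[0.01,0.001,0.17,0.008,-0.3],[0.01,0.001,0.187,0.008,-0.3],[0.01,0.001,0.1955,0.008,-0.3],[0.01,0.001,0.1955,0.008,-0.3],[0.01,0.001,0.1955,0.008,0.6]], newtons=20)

```text
time_s: 7.05
position: [0.6182, -0.3094, 0.0067]
tool_rot: [0.001, 0.984, 0.18, 0.001]
contact_force: [-0.7, -0.1, 0.0]
opening: 0.0564
```

Emit:
play_rows(rows=[[0,0,0,0,1],[0,0,0,0,1],[0,0,0,0,1],[0,0,-0.03,0,1],[0,0,-0.08,0,1],[0,0,-0.13,0,1]])

```text
time_s: 7.65
position: [0.6161, -0.3082, 0.1348]
tool_rot: [-0.001, 0.984, 0.18, -0.001]
contact_force: [0.6, -0.3, 0.3]
opening: 0.0085
```

Run:
```python
from h import *
p=[.5486,.0655,.085]
go(bw(p,(0,0,.15)),np.pi/2+p[2])
im,c=snap('wrist','w4.png')
cv2.imwrite('pics/w4b.png',im[:,:,::-1])
```

```text
shift [ 0.0692 -0.3734 -0.0145] turn -1.2938 | pos [ 0.6161 -0.3082  0.1348] az 20.74 F [ 0.6 -0.3  0.3] t 7.65 op 0.0085
```

View pics/w4b.png

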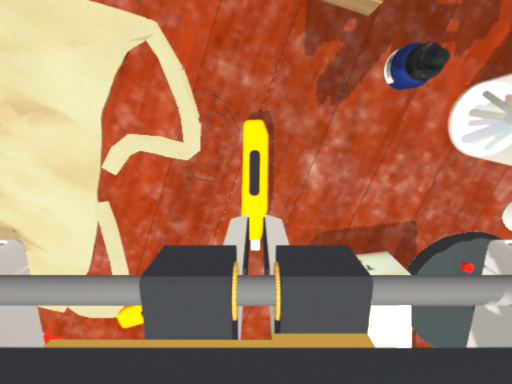

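The fingers were still closing when I lifted, so nothing was gripped. The cutter still lies at about (256,120)–(255,248) in the raw picture, so I'll go down again and allow more closing time.

Run:
```python
from h import *
c=get_calibration('wrist')
b=at(c,256,120.5,.014)[:2];t=at(c,255,248.5,.007)[:2];d=t-b;print(b,t,np.linalg.norm(d),np.degrees(np.arctan2(d[1],d[0])));m=(b+t)/2
go([*m,.003],np.arctan2(d[1],d[0])+np.pi/2)
```

```text
[ 0.59616    -0.24408938] [ 0.64949677 -0.38849658] 0.15394236470320036 -69.72829942429475
shift [-0.0013  0.004   0.1449] turn 0.0083 | pos [ 0.6205 -0.3108  0.1479] az 20.75 F [1.9 0.2 6.4] t 7.7 op 0.0047
```

Emit:
play_rows(rows=[[0,0,0,0,-0.3],[0,0,0,0,-0.3],[0,0,0,0,-0.3]])

```text
time_s: 8.0
position: [0.6158, -0.308, 0.1319]
tool_rot: [-0.001, 0.984, 0.18, -0.002]
contact_force: [-0.2, -0.7, -0.8]
opening: 0.0251
```

Run:
```python
from h import *
go([.6167,-.3083,.003],np.radians(20.9))
im,c=snap('wrist','w5.png')
hsv=cv2.cvtColor(im,cv2.COLOR_RGB2HSV);m=cv2.inRange(hsv,(15,190,150),(30,255,255));m[245:]=0
n,l,s,ce=cv2.connectedComponentsWithStats(m);i=1+np.argmax(s[1:,4]);print(s[i])
ys,xs=np.where(l==i);P=np.array([at(c,x,y,.013)[:2] for x,y in zip(xs,ys)]).astype(np.float32);r=cv2.minAreaRect(P);print(r,cv2.boxPoints(r).round(3).tolist())
```

```text
shift [0.0011 0.001  0.1289] turn -0.0028 | pos [ 0.6158 -0.308   0.1319] az 20.74 F [-0.2 -0.7 -0.8] t 8.0 op 0.0251
[ 241  120   28  121 2498]
((0.6114252805709839, -0.3020496666431427), (0.028710942715406418, 0.13312919437885284), 18.822296142578125) [[0.5759999752044678, -0.24400000274181366], [0.6190000176429749, -0.3700000047683716], [0.6460000276565552, -0.36000001430511475], [0.6039999723434448, -0.23399999737739563]]
```

Emit:
play_rows(rows=[[-0.001,0.001,0.0,0.035,-0.3],[-0.001,0.001,0.04,0.035,-0.3],[-0.001,0.001,0.08,0.035,-0.3],[-0.001,0.001,0.11,0.035,-0.3],[-0.001,0.001,0.12,0.035,-0.3],[-0.001,0.001,0.1295,0.035,-0.3],[-0.001,0.001,0.1295,0.035,1],[-0.001,0.001,0.1295,0.035,1]])

```text
time_s: 8.85
position: [0.6173, -0.3105, 0.0066]
tool_rot: [0.001, 0.987, 0.163, 0.001]
contact_force: [-0.1, 0.2, 0.0]
opening: 0.0482
```

Emit:
play_rows(rows=[[0,0,0,0,1],[0,0,0,0,1],[0,0,0,0,1],[0,0,0,0,1],[0,0,0,0,1]])

```text
time_s: 9.35
position: [0.6169, -0.3104, 0.0064]
tool_rot: [0.001, 0.987, 0.163, 0.001]
contact_force: [-0.8, -0.6, 6.1]
opening: 0.0277
```

Emit:
play_rows(rows=[[0,0,-0.02,0,1],[0,0,-0.06,0,1],[0,0,-0.11,0,1],[0,0,-0.15,0,1],[0,0,-0.15,0,1]])

```text
time_s: 9.85
position: [0.6194, -0.3117, 0.1637]
tool_rot: [0.005, 0.987, 0.163, 0.006]
contact_force: [0.7, -0.1, 0.3]
opening: 0.0279
```

Run:
```python
from h import *
p=[.5486,.0655,.085]
go(bw(p,(0,0,.156)),np.pi/2+p[2])
im,c=snap('wrist','w6.png')
hsv=cv2.cvtColor(im,cv2.COLOR_RGB2HSV);m=cv2.inRange(hsv,(15,190,120),(30,255,255));
n,l,s,ce=cv2.connectedComponentsWithStats(m)
st=read_state();z=st['position'][2]
for i in range(1,n):
  if s[i,4]>100:
    ys,xs=np.where(l==i);P=np.array([totool(at(c,x,y,z+.01))[0][:2] for x,y in zip(xs,ys)][::3]).astype(np.float32);r=cv2.minAreaRect(P);print(s[i],r,cv2.boxPoints(r).round(3).tolist())
cv2.imwrite('pics/w6b.png',im[:,:,::-1])
```

```text
shift [ 0.0541 -0.38    0.0041] turn -1.3286 | pos [ 0.6194 -0.3117  0.1637] az 18.75 F [ 0.7 -0.1  0.3] t 9.85 op 0.0279Traceback (most recent call last):
  File "<stdin>", line 10, in <module>
  File "h.py", line 25, in totool
    s=s or read_state();q=s['tool_rot'];M=R.from_quat([q[1],q[2],q[3],q[0]]).as_matrix()
           ~~~~~~~~~~^^
ValueError: time passes only in moves, steps and waits
```

Run:
```python
from h import *
st=read_state();c=get_calibration('wrist');im=read_camera('wrist');print(st['position'],st['opening'])
hsv=cv2.cvtColor(im,cv2.COLOR_RGB2HSV);m=cv2.inRange(hsv,(12,170,100),(30,255,255));m[:, :150]=0
n,l,s,ce=cv2.connectedComponentsWithStats(m)
z=st['position'][2]
for i in range(1,n):
  if s[i,4]>100:
    ys,xs=np.where(l==i);P=np.array([totool(at(c,x,y,z+.008),st)[0][:2] for x,y in zip(xs,ys)][::3]).astype(np.float32);r=cv2.minAreaRect(P);print(s[i],r,cv2.boxPoints(r).round(3).tolist())
cv2.imwrite('pics/w6b.png',im[:,:,::-1])
```

```text
[ 0.61809811 -0.310895    0.15951628] 0.027877079924123468
[ 232  110   46  165 5742] ((-0.0017749974504113197, -0.02330148220062256), (0.10731742531061172, 0.028654098510742188), 89.00273132324219) [[-0.017000000923871994, -0.07699999958276749], [0.012000000104308128, -0.07699999958276749], [0.013000000268220901, 0.029999999329447746], [-0.014999999664723873, 0.03099999949336052]]
```

View pics/w6b.png

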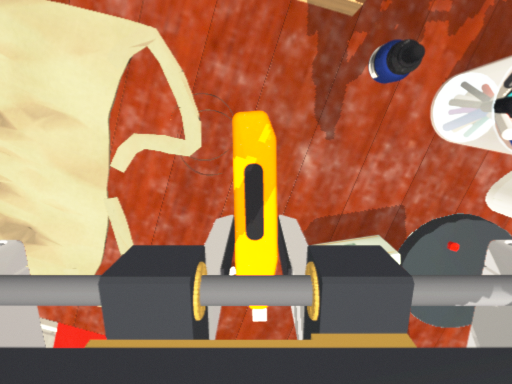

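Emit:
play_rows(rows=[[0.054,-0.38,0,-1.328,1],[0.054,-0.38,0,-1.328,1],[0.054,-0.38,0,-1.328,1],[0.054,-0.38,0,-1.328,1],[0.054,-0.38,0,-1.328,1],[0.054,-0.38,0,-1.328,1],[0.054,-0.38,0,-1.328,1],[0.054,-0.38,0,-1.328,1]])

```text
time_s: 10.75
position: [0.5425, 0.0703, 0.1514]
tool_rot: [-0.003, 0.72, 0.694, -0.002]
contact_force: [-0.3, -0.3, -0.9]
opening: 0.0279
```

Emit:
play_rows(rows=[[0,0,0,-0.129,1],[0,0,0,-0.129,1],[0,0,0,-0.129,1],[0,0,0,-0.129,1]])

```text
time_s: 11.15
position: [0.5449, 0.0665, 0.1536]
tool_rot: [-0.001, 0.677, 0.736, -0.001]
contact_force: [0.6, -0.3, -0.2]
opening: 0.0275
```

Run:
```python
from h import *
p=[.5486,.0655,.085]
go(bw(p,(0.003,0,.0145)),np.pi/2+p[2])
c=get_calibration('wrist');im=read_camera('wrist')
cv2.imwrite('pics/w7b.png',cv2.resize(im[:,:,::-1],(800,600)))
```

```text
shift [-0.0013  0.0069  0.139 ] turn -0.0029 | pos [0.5449 0.0665 0.1536] az 94.71 F [ 0.6 -0.3 -0.2] t 11.15 op 0.0275
```

View pics/w7b.png

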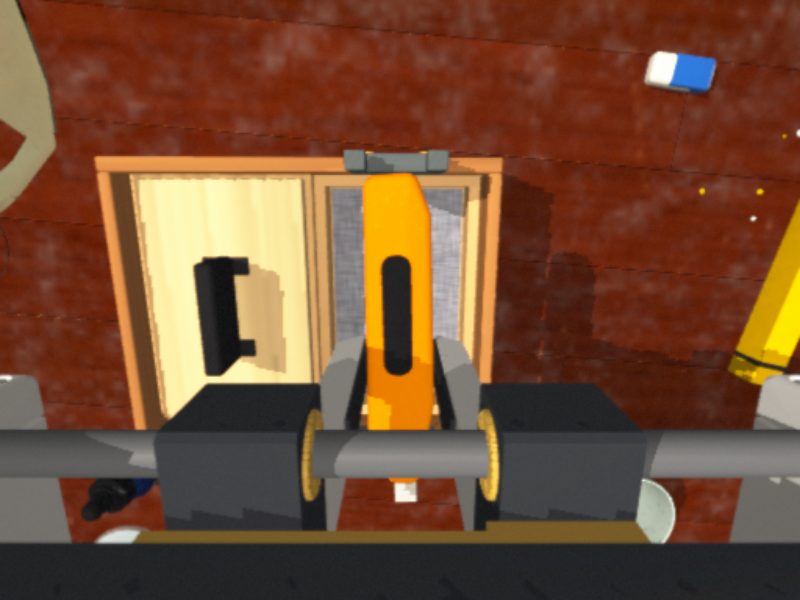

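The cutter is held, spanning (400,175) to (405,495), with the blunt end toward the robot. The hatch is parked on the left with its handle at (218,315). The open well's near corners are at (330,187) and (466,187), and the near fork is centred at (396,160).

Run:
```python
from h import *
c=get_calibration('wrist');g=lambda u,v:np.array([u,v])/1.5625-.18
o=[(c,g(97,158),(-.095,-.179,.062)),(c,g(501,158),(-.095,.063,.062)),(c,g(330,187),(-.079,-.048,.032)),(c,g(466,187),(-.079,.048,.032)),(c,g(112,173),(-.086,-.171,.062))]
p,r=fitbox(o);print(p,r.round(1).tolist())
st=read_state();z=st['position'][2]
b=at(c,*g(396,175),z+.008);print('blunt box-x',((b-[p[0],p[1],0])@[np.cos(p[2]),np.sin(p[2]),0]),'tool',totool(b,st)[0])
for pp in (p,[.5486,.0655,.085]):
  t,M=totool(bw(pp,(.003,0,.0145)),st);print(t)
```

```text
[0.54992968 0.06566149 0.07977546] [[-0.8, -0.1], [1.9, 0.1], [-2.6, -0.1], [2.4, 0.0], [-0.3, 0.4]]
blunt box-x -0.08098036244772278 tool [-0.00093445 -0.07629774 -0.00787482]
[-0.00117373  0.00792453  0.13945737]
[-0.00120974  0.00658608  0.13945956]
```

Emit:
play_rows(rows=[[-0.001,0.007,0,0,1],[-0.001,0.007,0.04,0,1],[-0.001,0.007,0.08,0,1],[-0.001,0.007,0.1,0,1],[-0.001,0.007,0.115,0,1],[-0.001,0.007,0.128,0,1],[-0.001,0.007,0.136,0,1],[-0.001,0.007,0.136,0,1]])

```text
time_s: 12.0
position: [0.5523, 0.0668, 0.0183]
tool_rot: [-0.0, 0.676, 0.736, -0.0]
contact_force: [-0.2, 0.4, -1.1]
opening: 0.0275
```

Emit:
play_rows(rows=[[0,0,0.001,0,1],[0,0,0.001,0,1]])

```text
time_s: 12.2
position: [0.5534, 0.0669, 0.0191]
tool_rot: [0.001, 0.676, 0.737, 0.001]
contact_force: [0.2, -0.1, -0.7]
opening: 0.0277
```

Emit:
play_rows(rows=[[0,0,0.003,0,1],[0,0,0.003,0,1],[0,0,0.003,0,1]])

```text
time_s: 12.5
position: [0.5524, 0.0669, 0.0151]
tool_rot: [0.0, 0.676, 0.737, 0.0]
contact_force: [0.1, 0.1, -0.9]
opening: 0.0276
```

Emit:
play_rows(rows=[[0,0,0,0,0.15],[0,0,0,0,0.15],[0,0,0,0,0.15],[0,0,-0.02,0,0.15],[0,0,-0.06,0,0.15],[0,0,-0.1,0,0.15],[0,0,-0.13,0,0.15],[0,0,-0.13,0,0.15]])

```text
time_s: 13.3
position: [0.5558, 0.067, 0.1513]
tool_rot: [0.004, 0.676, 0.737, 0.004]
contact_force: [0.2, -0.1, 0.6]
opening: 0.04
```

Run:
```python
from h import *
p=[.549,.0655,.083]
go(bw(p,(0,-.113,.12)),np.pi/2+p[2])
c=get_calibration('wrist');im=read_camera('wrist')
cv2.imwrite('pics/w8b.png',cv2.resize(im[:,:,::-1],(800,600)))
```

```text
shift [-0.1139 -0.0075  0.0313] turn 0.0023 | pos [0.5558 0.067  0.1513] az 94.89 F [ 0.2 -0.1  0.6] t 13.3 op 0.04
```

View pics/w8b.png

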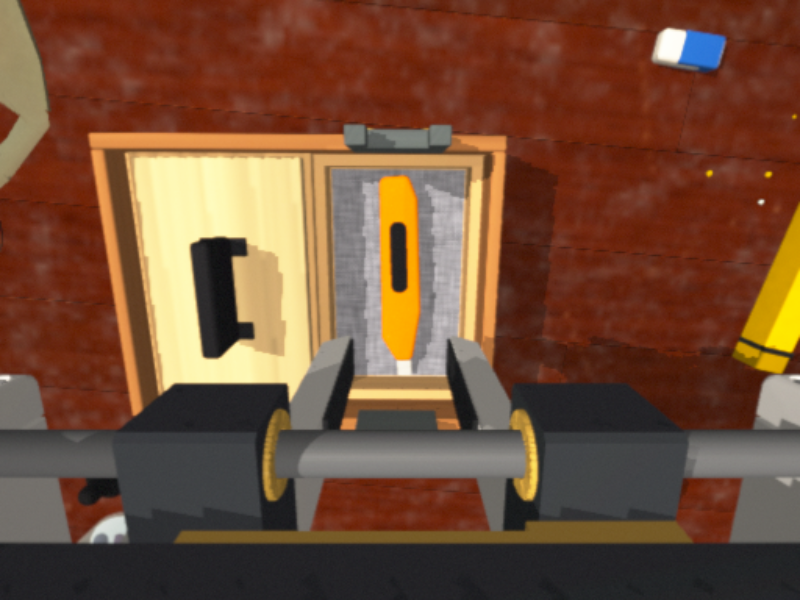

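The cutter lies flat inside the well, from (398,178) to (404,373). The hatch is still parked with its handle at (215,297). Next I return to the handle.

Emit:
play_rows(rows=[[-0.05,-0.0076,0,0,0.1],[-0.1,-0.0076,0,0,0.1],[-0.115,-0.0076,0,0,0],[-0.115,-0.0076,0,0,0],[-0.115,-0.0076,0.03,0,0],[-0.115,-0.0076,0.06,0,0],[-0.115,-0.0076,0.08,0,0],[-0.115,-0.0076,0.082,0,0]], newtons=25)

```text
time_s: 14.15
position: [0.5514, -0.0459, 0.0584]
tool_rot: [-0.004, 0.676, 0.737, -0.002]
contact_force: [-0.0, -0.2, 0.2]
opening: 0.0471
```

Emit:
play_rows(rows=[[0,0,0,0,0]])

```text
time_s: 14.25
position: [0.554, -0.0469, 0.0621]
tool_rot: [-0.001, 0.676, 0.737, -0.0]
contact_force: [0.5, 0.3, 0.8]
opening: 0.0469
```

Emit:
play_rows(rows=[[-0.001,0.003,0.002,0,0],[-0.001,0.003,0.002,0,0.4],[-0.001,0.003,0.002,0,0.7],[-0.001,0.003,0.002,0,1],[-0.001,0.003,0.002,0,1],[-0.001,0.003,0.002,0,1],[-0.001,0.003,0.002,0,1],[-0.001,0.003,0.002,0,1]])

```text
time_s: 15.05
position: [0.5578, -0.0489, 0.0613]
tool_rot: [-0.0, 0.676, 0.737, 0.0]
contact_force: [-0.2, 2.0, 1.2]
opening: 0.012
```

Run:
```python
from h import *
go([.549,.066,.062],np.radians(94.8))
```

```text
shift [ 0.1152  0.001  -0.0007] turn 0.0015 | pos [ 0.5578 -0.0489  0.0613] az 94.88 F [-0.2  2.   1.2] t 15.05 op 0.012
```

Emit:
play_rows(rows=[[0,0.0005,-0.004,0,1],[0,0.0005,-0.004,0,1],[0.03,0.0005,-0.004,0,1],[0.06,0.0005,-0.004,0,1],[0.09,0.0005,-0.004,0,1],[0.11,0.0005,-0.004,0,1],[0.115,0.0005,-0.004,0,1],[0.115,0.0005,-0.004,0,1]])

```text
time_s: 15.85
position: [0.5483, 0.0656, 0.0647]
tool_rot: [0.0, 0.676, 0.737, -0.0]
contact_force: [0.2, 0.2, 0.1]
opening: 0.0117
```

Emit:
play_rows(rows=[[0,0,0,0,1]])

```text
time_s: 15.95
position: [0.5485, 0.0647, 0.0648]
tool_rot: [0.0, 0.677, 0.736, -0.0]
contact_force: [-0.2, -0.4, -0.7]
opening: 0.0121
```

Run:
```python
from h import *
go([.549,.066,.0516],np.radians(94.8))
```

```text
shift [0.0013 0.0006 0.0132] turn 0.0009 | pos [0.5485 0.0647 0.0648] az 94.85 F [-0.2 -0.4 -0.7] t 15.95 op 0.0121
```

Emit:
play_rows(rows=[[0.001,0.0005,0.004,0,1],[0.001,0.0005,0.008,0,1],[0.001,0.0005,0.0115,0,1],[0.001,0.0005,0.0125,0,1],[0.001,0.0005,0.0125,0,1]])

```text
time_s: 16.45
position: [0.5488, 0.0659, 0.0532]
tool_rot: [0.0, 0.677, 0.736, -0.0]
contact_force: [-2.9, -1.4, 3.7]
opening: 0.0113
```

Emit:
play_rows(rows=[[0,0,0,0,0.1],[0,0,0,0,0.1],[0,0,0,0,0],[0,0,-0.02,0,0],[0,0,-0.06,0,0],[0,0,-0.11,0,0],[0,0,-0.16,0,0],[0,0,-0.18,0,0]])

```text
time_s: 17.25
position: [0.5509, 0.0667, 0.2388]
tool_rot: [0.004, 0.676, 0.737, 0.003]
contact_force: [0.0, 0.6, 0.6]
opening: 0.047
```

Run:
```python
from h import *
c=get_calibration('wrist');im=read_camera('wrist');cv2.imwrite('pics/w9.png',im[:,:,::-1])
go([.485,.355,.2],np.radians(81.9))
```

```text
shift [ 0.293  -0.0424  0.0399] turn 0.2267 | pos [0.5517 0.0667 0.2406] az 94.89 F [ 0.3 -0.2  2.3] t 17.3 op 0.0465
```

View pics/w9.png

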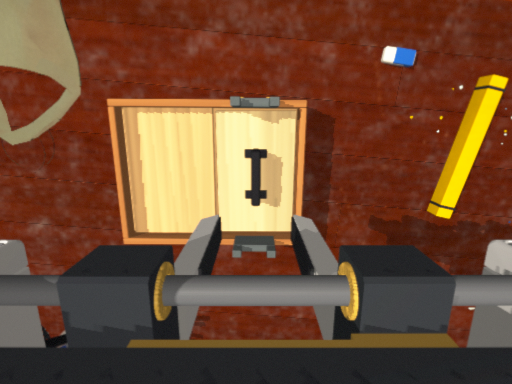

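The hatch looks fully back in its seat, with its handle at (256,178) centred between the forks (255,101) and (253,246). Next is the bar.

Emit:
play_rows(rows=[[0.293,-0.042,0.035,0.227,-0.2],[0.293,-0.042,0.035,0.227,-0.2],[0.293,-0.042,0.035,0.227,-0.2],[0.293,-0.042,0.035,0.227,-0.2],[0.293,-0.042,0.035,0.227,-0.2],[0.293,-0.042,0.035,0.227,-0.2],[0.293,-0.042,0.035,0.227,-0.2],[0.293,-0.042,0.035,0.227,-0.2]])

```text
time_s: 18.1
position: [0.4809, 0.3557, 0.1953]
tool_rot: [-0.0, 0.754, 0.656, -0.002]
contact_force: [0.2, 0.5, -0.5]
opening: 0.0563
```

Emit:
play_rows(rows=[[0,0,0,0,-0.2],[0,0,0,0,-0.2]])

```text
time_s: 18.3
position: [0.4827, 0.3535, 0.1975]
tool_rot: [0.0, 0.756, 0.654, 0.0]
contact_force: [-0.4, 0.3, 0.4]
opening: 0.0563
```

Run:
```python
from h import *
go([.493,.357,.1],np.radians(81.9));st=read_state
c=get_calibration('wrist');im=read_camera('wrist');cv2.imwrite('pics/w10.png',cv2.resize(im[:,:,::-1],(800,600)))
hsv=cv2.cvtColor(im,cv2.COLOR_RGB2HSV);m=cv2.inRange(hsv,(22,150,60),(34,255,255));m=cv2.morphologyEx(m,cv2.MORPH_CLOSE,np.ones((9,9)))
n,l,s,ce=cv2.connectedComponentsWithStats(m);i=1+np.argmax(s[1:,4]);ys,xs=np.where(l==i);print(s[i])
P=np.array([at(c,x,y,.026)[:2] for x,y in zip(xs,ys)]).astype(np.float32);r=cv2.minAreaRect(P);print(r,cv2.boxPoints(r).round(3).tolist())
```

```text
shift [0.005  0.0096 0.0975] turn -0.0026 | pos [0.4827 0.3535 0.1975] az 81.75 F [-0.4  0.3  0.4] t 18.3 op 0.0563
[ 254  107   19  153 2732]
((0.4942350685596466, 0.3610592484474182), (0.02271273173391819, 0.19929936528205872), 81.60730743408203) [[0.39399999380111694, 0.36399999260902405], [0.5910000205039978, 0.33500000834465027], [0.593999981880188, 0.3580000102519989], [0.3970000147819519, 0.3869999945163727]]
```

View pics/w10.png

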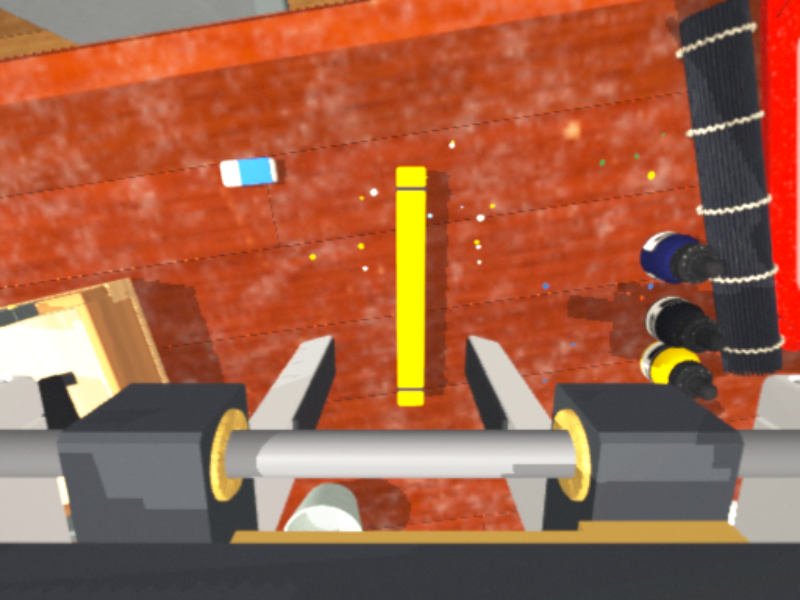

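The bar is directly below, from (411,168) to (411,404), measuring 199×23 mm. The eraser is at (248,172) and the cup at (325,505), both clear of it.

Emit:
play_rows(rows=[[0.009,0.01,0.03,0.003,-0.2],[0.009,0.01,0.08,0.003,-0.2],[0.009,0.01,0.13,0.003,-0.2],[0.009,0.01,0.165,0.003,-0.2],[0.009,0.01,0.182,0.003,-0.2],[0.009,0.01,0.19,0.003,-0.2],[0.009,0.01,0.19,0.003,0.5],[0.009,0.01,0.19,0.003,1]], newtons=25)

```text
time_s: 19.15
position: [0.4946, 0.3626, 0.0093]
tool_rot: [0.0, 0.757, 0.654, 0.002]
contact_force: [1.3, -0.3, 0.4]
opening: 0.0436
```

Emit:
play_rows(rows=[[0,0,0,0,1],[0,0,0,0,1],[0,0,0,0,1],[0,0,0,0,1],[0,0,0,0,1]])

```text
time_s: 19.65
position: [0.4939, 0.3625, 0.0088]
tool_rot: [0.0, 0.756, 0.654, 0.001]
contact_force: [-1.0, -2.2, 5.3]
opening: 0.0218
```

Emit:
play_rows(rows=[[0,0,-0.02,0,1],[0,0,-0.06,0,1],[0,0,-0.11,0,1],[0,0,-0.15,0,1],[0,0,-0.16,0,1],[0,0,-0.16,0,1],[0,0,-0.16,0,1]])

```text
time_s: 20.35
position: [0.492, 0.3618, 0.164]
tool_rot: [-0.001, 0.756, 0.654, -0.003]
contact_force: [0.0, 0.4, -3.0]
opening: 0.022
```

Run:
```python
from h import *
st=read_state();p=[.5495,.0658,.083]
t,M=totool(bw(p,(0,0,.15)),st);print(t,st['position'],st['opening'],np.arctan2(M[1,0],M[0,0])-np.pi/2-.083)
c=get_calibration('wrist');im=read_camera('wrist');cv2.imwrite('pics/w11.png',im[:,:,::-1])
hsv=cv2.cvtColor(im,cv2.COLOR_RGB2HSV);m=cv2.inRange(hsv,(22,150,60),(34,255,255));m=cv2.morphologyEx(m,cv2.MORPH_CLOSE,np.ones((9,9)));m[260:]=0
n,l,s,ce=cv2.connectedComponentsWithStats(m);i=1+np.argmax(s[1:,4]);ys,xs=np.where(l==i);print(s[i])
P=np.array([totool(at(c,x,y,st['position'][2]-.009+.026),st)[0][:2] for x,y in zip(xs,ys)][::3]).astype(np.float32);r=cv2.minAreaRect(P);print(r,cv2.boxPoints(r).round(4).tolist())
```

```text
[-0.28453535  0.09965073  0.01448704] [0.49197902 0.36176577 0.16400393] 0.021964070193406317 -0.22767520915174116
[ 236   67   40  193 7143]
((8.145906031131744e-05, -0.042796529829502106), (0.11323569715023041, 0.02185593731701374), 89.96248626708984) [[-0.010900000110268593, -0.09939999878406525], [0.010999999940395355, -0.09939999878406525], [0.010999999940395355, 0.013799999840557575], [-0.01080000028014183, 0.013799999840557575]]
```

Emit:
play_rows(rows=[[-0.285,0.1,0,-0.228,1],[-0.285,0.1,0,-0.228,1],[-0.285,0.1,0,-0.228,1],[-0.285,0.1,0,-0.228,1],[-0.285,0.1,0,-0.228,1],[-0.285,0.1,0,-0.228,1],[-0.285,0.1,0,-0.228,1],[-0.285,0.1,0,-0.228,1]])

```text
time_s: 21.2
position: [0.5499, 0.0647, 0.1644]
tool_rot: [-0.002, 0.678, 0.735, -0.002]
contact_force: [-0.7, 0.7, -2.0]
opening: 0.0216
```

Emit:
play_rows(rows=[[0,0,0.02,0,1],[0,0,0.03,0,1],[0,0,0.03,0,1],[0,0,0.03,0,1]])

```text
time_s: 21.6
position: [0.5505, 0.0671, 0.1368]
tool_rot: [-0.001, 0.676, 0.737, -0.0]
contact_force: [0.4, 0.1, -2.5]
opening: 0.0216
```

Run:
```python
from h import *
st=read_state();p=[.5495,.0658,.083]
t,M=totool(bw(p,(0,0,.09)),st);print(t,st['position'],st['opening'],np.arctan2(M[1,0],M[0,0])-np.pi/2-.083)
c=get_calibration('wrist');im=read_camera('wrist');cv2.imwrite('pics/w12.png',cv2.resize(im[:,:,::-1],(800,600)))
```

```text
[-0.00127336 -0.00103644  0.04676752] [0.55050007 0.06714352 0.13676635] 0.02158810312965933 0.0019734494641698436
```

View pics/w12.png

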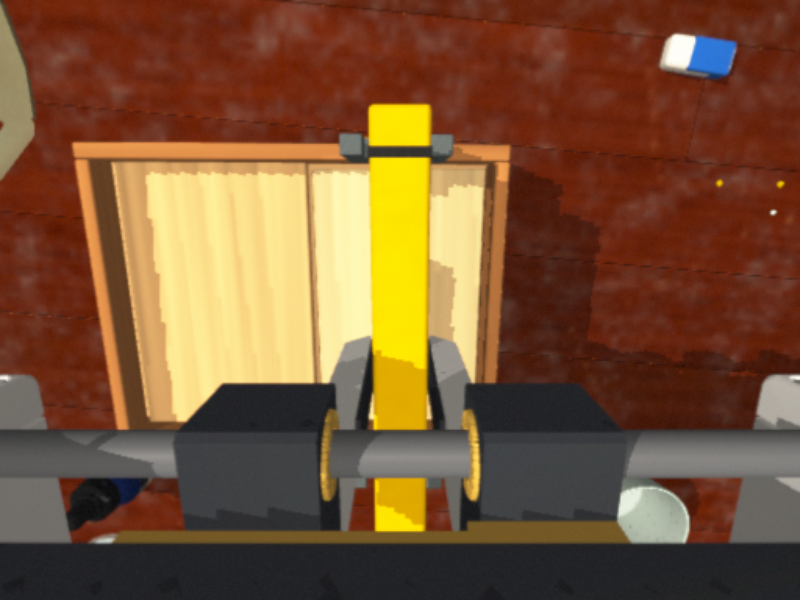

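The bar hangs over the box. The near fork's horns span u = 340–453 at v≈147 and the bar spans u = 369–431, so it sits between the horns.

Run:
```python
from h import *
st=read_state();c=get_calibration('wrist');g=lambda u,v:np.array([u,v])/1.5625-.18
a=at(c,*g(340,135),.098);b=at(c,*g(453,135),.098);print('fork near edge tool',totool((a+b)/2,st)[0],np.linalg.norm(a-b))
a=at(c,*g(340,147),.098);b=at(c,*g(453,147),.098);print('mid',totool((a+b)/2,st)[0])
z=st['position'][2]-.009+.026
print('bar',totool(at(c,*g(400,105),z),st)[0],totool(at(c,*g(400,200),z),st)[0])
print(totool(bw([.5495,.0658,.083],(-.095,0,.098)),st)[0],st['position'])
```

```text
fork near edge tool [-0.00108883 -0.09645812  0.03962756] 0.053387657307944314
mid [-0.00110394 -0.09107821  0.03962837]
bar [ 0.00060402 -0.09917321 -0.01701477] [ 0.00057395 -0.06717257 -0.01700996]
[-0.00083722 -0.09665151  0.0396276 ] [0.55105677 0.06691767 0.13764234]
```

Emit:
play_rows(rows=[[-0.0015,-0.001,0,0,1],[-0.0015,-0.001,0.015,0,1],[-0.0015,-0.001,0.03,0,1],[-0.0015,-0.001,0.038,0,1],[-0.0015,-0.001,0.043,0,1],[-0.0015,-0.001,0.045,0,1],[-0.0015,-0.001,0.045,0,1]])

```text
time_s: 22.35
position: [0.5501, 0.0644, 0.0921]
tool_rot: [-0.0, 0.677, 0.736, -0.0]
contact_force: [-0.1, -0.5, -1.9]
opening: 0.0218
```

Emit:
play_rows(rows=[[0,0,0.001,0,1],[0,0,0.001,0,1]])

```text
time_s: 22.55
position: [0.5505, 0.0644, 0.092]
tool_rot: [0.0, 0.677, 0.736, 0.0]
contact_force: [-0.8, 0.4, -1.8]
opening: 0.0217
```

Emit:
play_rows(rows=[[0,0,0.0015,0,1],[0,0,0.0015,0,1],[0,0,0.0015,0,1]])

```text
time_s: 22.85
position: [0.5502, 0.0644, 0.09]
tool_rot: [0.0, 0.677, 0.736, 0.0]
contact_force: [-0.7, 0.2, -2.3]
opening: 0.0218
```

Emit:
play_rows(rows=[[0,0,0.001,0,1],[0,0,0.001,0,1],[0,0,0.001,0,0.2],[0,0,0.001,0,0.1],[0,0,0.001,0,0.1],[0,0,-0.02,0,0.1],[0,0,-0.06,0,0.1],[0,0,-0.1,0,0.1]])

```text
time_s: 23.65
position: [0.5495, 0.0644, 0.19]
tool_rot: [-0.001, 0.677, 0.736, -0.001]
contact_force: [0.2, 0.1, 0.2]
opening: 0.0424
```

Emit:
play_rows(rows=[[0.02,-0.05,-0.05,0,0.1],[0.06,-0.1,-0.08,0,0.1],[0.06,-0.1,-0.08,0,0.1],[0.06,-0.1,-0.08,0,0.1],[0.06,-0.1,-0.08,0,0.1]])

```text
time_s: 24.15
position: [0.4458, 0.1161, 0.2707]
tool_rot: [0.001, 0.677, 0.736, 0.001]
contact_force: [-0.3, -0.4, -0.2]
opening: 0.0423
```

Run:
```python
from h import *
st=read_state();print(st['position'],st['contact_force'])
c=get_calibration('wrist');w=read_camera('wrist');p=[.5495,.0655,.083]
hsv=cv2.cvtColor(w,cv2.COLOR_RGB2HSV);m=cv2.inRange(hsv,(22,150,60),(34,255,255));m=cv2.morphologyEx(m,cv2.MORPH_CLOSE,np.ones((9,9)))
n,l,s,ce=cv2.connectedComponentsWithStats(m);i=1+np.argmax(s[1:,4]);ys,xs=np.where(l==i)
P=np.array([at(c,x,y,.107)[:2] for x,y in zip(xs,ys)])-p[:2];C,S=np.cos(p[2]),np.sin(p[2]);P=(P@np.array([[C,-S],[S,C]])).astype(np.float32)
r=cv2.minAreaRect(P);print('bar in box frame',s[i],r)
t,ct=snap('top','topf.png');sd,cs=snap('side','sidef.png')
u=cv2.resize(sd[150:310,150:360],(525,400),interpolation=cv2.INTER_CUBIC)
v=cv2.resize(w,(267,200),interpolation=cv2.INTER_AREA);t2=cv2.resize(t[140:260,130:290],(267,200),interpolation=cv2.INTER_CUBIC)
cv2.imwrite('pics/fin.png',np.hstack([u,np.vstack([v,t2])])[:,:,::-1])
```

```text
[0.44575324 0.11607969 0.27070331] [-0.25413195 -0.3953779  -0.18188133]
bar in box frame [199 177  21  46 744] ((-0.07461085915565491, 0.00037304311990737915), (0.05917423218488693, 0.024324174970388412), 0.5219713449478149)
```

The viewer has reached its limit, so I'll check the bar by numbers in the top and side pictures.

Run:
```python
from h import *
p=[.5495,.0655,.083]
for n in ('top','side'):
    c=get_calibration(n);im=cv2.imread(f'pics/{n}f.png');hsv=cv2.cvtColor(im,cv2.COLOR_BGR2HSV)
    m=cv2.inRange(hsv,(22,150,90),(34,255,255));k=np.zeros_like(m);q=proj(c,bw(p,(0,0,.094))).astype(int);k[q[1]-50:q[1]+50,q[0]-60:q[0]+60]=1;m*=k
    m=cv2.morphologyEx(m,cv2.MORPH_CLOSE,np.ones((5,5)))
    nn,l,s,_=cv2.connectedComponentsWithStats(m);i=1+np.argmax(s[1:,4]);print(n,'seen',s[i][:5].tolist())
    X=np.array([proj(c,bw(p,(a*.1,b*.011,z))) for a in(-1,1) for b in(-1,1) for z in(.081,.107)]);print(' expected',X.min(0).round(1),(X.max(0)-X.min(0)).round(1))
    for b,N in (('cup',0),('ink',0),('eraser',0)):print(b,[np.round(d['box']).tolist() for d in find_in(n,b)][:2])
st=read_state();print(st['time_s'],st['position'])
```

```text
top seen [225, 160, 8, 13, 44]
 expected [223.7 160.1] [12.8 60.8]
cup [[167.0, 143.0, 190.0, 160.0], [220.0, 169.0, 252.0, 216.0]]
ink []
eraser []
side seen [222, 195, 76, 12, 377]
 expected [222.7 194.7] [75.6 15.1]
cup [[178.0, 250.0, 210.0, 284.0], [224.0, 193.0, 295.0, 211.0]]
ink [[225.0, 183.0, 299.0, 249.0], [204.0, 176.0, 218.0, 194.0]]
eraser [[326.0, 268.0, 336.0, 280.0]]
24.6 [0.44576264 0.11555776 0.26922169]
```

```bash
python3 -c "
from rig import *
print(hand_in())"
```

```text
the job is handed in; nothing more can be done
None
```

The cutter is in the well with the hatch closed over it, and the bar lies across both forks. I handed the job in at about 24.6 s.

- **Hatch out:** I lifted it about 11 mm, kept it in its channels and parked it at box y = -113 mm.
- **Cutter:** I took the left one of the two orange cutters on the table. A third orange tool in the shelf bin lies further left. I passed it over because the cutter is described as lying on the table. The first grasp came up empty because I lifted before the fingers had closed; the second held. A wrist picture then showed the cutter flat inside the well.
- **Hatch back:** I slid it back and lowered it onto its seat. The tool came to rest about 8 mm lower than when it gripped the hatch on the deck, which matches the seat depth, and the wrist picture agreed.
- **Bar:** The side camera's bar outline starts at (222,195) and is 76 px wide, against an expected (222.7,194.7) and 75.6 px. It is 12 px high where 15 was expected. In the wrist view the bar is within 0.5 mm of centre across the box.

**Checks with gaps:**
- The viewer's picture limit stopped me looking at the final picture.
- The arm hid most of the bar from the top camera, so the final check rests mainly on the side view.
- In the wrist view, where only part of the bar showed, its near end read about 4 mm farther out than ideal. The side view did not show that.
- The side camera found the cup within a pixel and the ink bottle within about 3 pixels of where they started. The eraser was found only at the end, near where it appeared in the first side picture.

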